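# Nest the reagent reservoirs and cap the stack

### The arm

A 6-joint arm with a two-finger parallel gripper is mounted at the origin on a cart in front of the work surface, level with it; the furniture and walls round the work are solid. World frame = base frame: x ahead of the robot, y to its left, z up, the work surface at z = 0. Lengths are in m, angles in rad, forces in N, time in s.
With the tool pointing down it reaches from about 0.3 to 0.775 m from the base axis. Payload 14.6 kg.
Tool frame: the origin (TCP) lies at the very end of the fingers, on their centre line; the grasp point (between the pads) lies 19 mm behind it; z points along the fingers, y is the line along which they close (so a half turn about z gives the same grasp; the last joint's range is limited). The gripper opens to 94 mm and grips with 3 to 60 N. Pads are 16 mm wide; open, the fingers measure 119 mm over their backs; the gripper's body (75 mm by 177 mm) begins 78 mm behind the grasp point.
Start: joints at [-1.209, 0.3, 1.521, -0, 1.321, -0.067], TCP at [0.229, -0.5, 0.205] pointing down, gripper open.
Joint ranges: [-3.03, 3.03], [-0.79, 2.21], [0.23, 2.52], [-1.04, 4.18], [0, 3.07], [-2.55, 2.55]. Speed limits (rad/s): [2.22, 2.22, 2.57, 3.14, 3.14, 3.14].

### API

Orientations are given as [roll, pitch, yaw] about the fixed x, y, z axes, in that order (R = Rz(yaw) Ry(pitch) Rx(roll)).
In Python, from station import ctrl gives the robot as it stands.
- The arm moves only by the shell command python3 -m pendant 'ROWS' [OPENING] [FORCE]. ROWS is JSON, a list of rows, each a list of 2 entries, a list of its own where there are three numbers: the shift along the world's x, y, z in cm, then the turn about the world's z in rad. A call has 1 to 20 rows; each row shifts and turns the commanded pose from where the row before left it; what a row does not reach is not made up. A row lasts 1/12 s, in which the tool goes at most 41.7 mm and 7.16 degrees, less where a joint would pass 70% of its speed; a pose out of reach is approached as far as the arm can. A call is refused whole if a number of a shift passes 4.17 or a number of a turn 0.125, either way. A call with a gripper value outside its range is refused whole. OPENING is the opening, from 0 (shut) to 1 (fully open), set as the call begins (- or left out, the last holds). The fingers move at their own pace and stop on an object; FORCE is the grip in N (left out, the last holds). Time passes only in rows, so rows that do not move let the fingers close. It gives the time, the measured TCP pose, the force, the opening and the grip force at its end, in the units of the state.
- ctrl.get_obs(): the state, without advancing time (a new reading comes with each control period).
- ctrl.camera(name): name is "scene" or "top" or "wrist"; returns a dict with "color" (400x640x3 uint8, red, green, blue), "intrinsics" (3x3 intrinsics, pixels), "k1" (the pictures are not rectified: a ray, as slopes to the right and down, at radius r is drawn at 1 + k1 r^2 times it, then the intrinsics apply), "camera_from_world" (4x4, takes a point from world to camera coordinates). Camera axes: x right, y down, z forward; pixel columns grow to the right and rows downward; lengths in m; the calibration is good to about 2 mm. A picture is of the moment at which its call begins. There is no depth.
- ctrl.hand_in(): hands the job in; it is judged then, once.
The state is a dict: "time_s": time; "qpos": joint angles; "joint_vel": joint speeds; "tau": joint torques, N m; "ee_pos": TCP position; "eef_rot": TCP orientation; "force": force on the tool from outside, world axes, zero at the start; "moment": the same for the moment, N m; "grip_width": finger opening in m; "grip_force": force on a finger pad.
Only numpy, scipy, OpenCV 4.12 (cv2) and the standard library are available. Lean on these libraries where they do the work, as an engineer would, in place of code of your own. Each camera call takes 0.05 s, during which the arm holds its last target. There are 200 camera calls.

### The job

Put the clean reagent reservoirs away in the storage cradle: nest the blue one fully home in the white one that stands there, then the amber one fully home in the blue, then seat the green dust lid flat on the amber one. Set each piece down rather than dropping it, leave the white reservoir in its cradle, do not move the two small bottles, and let go of everything at the end.

Things in the scene. Friction and masses are not known exactly. Their poses are not given: they have to be found in the camera images.
- cradle: Dark grey storage cradle, a shallow tray that does not move, 140 (x) x 74 (y) x 12 mm high, floor 4 mm thick, opening 106 x 40 mm in which the white reservoir stands. Origin: centre of its underside on the worktop; x along the length.
- res_white: White reagent reservoir standing in the cradle, an open trough 124 (x) x 58 (y) x 60 mm high, 50 g. All three have one shape: tapered body (98 x 32 mm at the foot, 115 x 49 mm at 38 mm height), above it an upright collar 124 x 58 mm up to the rim; walls 2.5 mm, mouth 119 x 53 mm, straight sides, rounded corners. Origin: centre of the underside; x along the length, z up; a half turn makes no difference.
- res_blue: Blue reagent reservoir of the same shape and axes as the white one, loose on the worktop, upright; grasp it across its 58 mm width by the collar (38 to 60 mm height). Nested fully home in another reservoir, its collar's lower edge rests on the other's rim: its origin is then 22 mm above the other's origin, with 2 mm play all round. Origin: centre of the underside.
- res_amber: Amber (orange) reagent reservoir of the same shape and axes as the white one, 124 x 58 x 60 mm, loose on the worktop, upright; it is grasped and nests just as the blue one (origin 22 mm above the other's origin). Origin: centre of the underside.
- stack_lid: Green dust lid, 50 g, loose on the worktop, handle up: plate 124 (x) x 58 (y) mm at 12 to 16 mm height, tapered plug below it (105 x 39 mm at the bottom, 115 x 49 mm at the plate), ridge handle on top 14 mm wide (y), 60 mm long, from 16 to 40 mm height. Seated, the plate rests on the rim, its origin 48 mm above the reservoir's. Origin: centre of the plug's underside; half turn is equal.
- bottle_green: Small bottle with green cap, 46 mm across, 92 mm high, loose bystander standing on the worktop. Origin: centre of its underside.
- bottle_red: Small bottle with red cap, 44 mm across, 98 mm high, loose bystander standing on the worktop. Origin: centre of its underside.
Not all that is in view belongs to the job. Of the things that look like the res_amber, the largest one is meant. Of the things that look like the stack_lid, the larger one is meant.

How it is judged:
By the outcome, as a careful person would: the job done as asked, in the order asked, and still so for the second after the job is handed in, with the robot touching nothing.
It also fails if it takes over 72 s, if anything falls off the work surface, if the arm or the gripper's body presses on something with over 40 N, if the wrist force passes 120 N, or if a joint passes its speed limit or range.

## Working session

There is one attempt and no reset: what is moved stays moved. The work goes in short steps, Python scripts to look and compute and a shell command to move; the robot and the scene stay as the last step left them, time stands still between calls to the robot, and variables do not carry over. Pictures are saved under pics/ and viewed, at most 10 in all, crops included, and the job is handed in when it is done.

```bash
mkdir -p pics; python3 - <<'E'
from station import ctrl
import cv2,numpy as np
for n in("top","scene"):
    c=ctrl.camera(n);cv2.imwrite(f"pics/{n}0.png",c["color"][:,:,::-1]);np.save(f"pics/{n}0.npy",c,allow_pickle=True)
    print(n,np.round(c["camera_from_world"],3).tolist(),np.round(c["intrinsics"],1).tolist(),c["k1"])
E
```

```text
top [[-0.045, -0.999, -0.002, 0.034], [-0.976, 0.044, -0.213, 0.533], [0.213, -0.008, -0.977, 0.941], [0.0, 0.0, 0.0, 1.0]] [[396.7, 0.0, 323.6], [0.0, 396.7, 196.3], [0.0, 0.0, 1.0]] -0.02286947041942573
scene [[-0.833, -0.554, 0.007, 0.45], [-0.413, 0.613, -0.674, 0.252], [0.369, -0.564, -0.739, 1.002], [0.0, 0.0, 0.0, 1.0]] [[483.1, 0.0, 326.9], [0.0, 483.1, 197.9], [0.0, 0.0, 1.0]] -0.08828729813972842
```

View pics/top0.png

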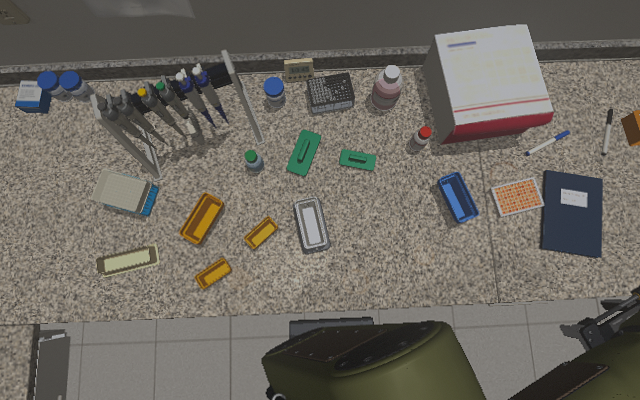

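View pics/scene0.png

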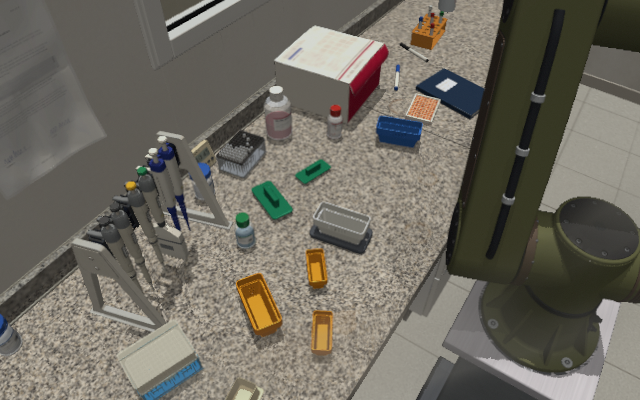

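Candidates in the top view:
- **Amber troughs:** (202,218), (262,233) and (213,273). I choose the largest, at (202,218).
- **Green lids:** (304,153) and (358,160). I choose the larger, at (304,153).
- **Single pieces:** blue trough at (458,197), white trough at (311,223). The navy notebook at (572,214) is not a piece.

Next I fit silhouettes jointly in both cameras and check them in one close crop.

```bash
cat > h.py <<'E'
import cv2,numpy as np
from scipy.optimize import minimize
def proj(c,P):
    M=c["camera_from_world"];p=np.asarray(P)@M[:3,:3].T+M[:3,3];s=p[:,:2]/p[:,2:]
    s=s*(1+c["k1"]*(s**2).sum(1,keepdims=True));K=c["intrinsics"];return s*[K[0,0],K[1,1]]+K[:2,2]
def box(l,w,z,r=.006):
    a,b=l/2,w/2;q=[(a,b-r),(a-r*.3,b-r*.3),(a-r,b)]
    o=q+[(-x,y) for x,y in q[::-1]];o+=[(x,-y) for x,y in o[::-1]]
    return [(x,y,z) for x,y in o]
RES=np.array(box(.098,.032,0)+box(.115,.049,.038)+box(.124,.058,.038)+box(.124,.058,.06))
RIM=np.array(box(.124,.058,.06));MOUTH=np.array(box(.119,.053,.06))
LID=[np.array(box(.105,.039,0)+box(.124,.058,.012)+box(.124,.058,.016)),np.array(box(.06,.014,.016,.002)+box(.06,.014,.04,.002))]
def put(m,p,z=0):
    x,y,t=p;c,s=np.cos(t),np.sin(t);return m@np.array([[c,s,0],[-s,c,0],[0,0,1]])+[x,y,z]
def sil(c,parts,p,z=0,S=4):
    im=np.zeros((400*S,640*S),np.uint8)
    for m in parts:
        h=cv2.convexHull(((proj(c,put(m,p,z))+.5)*S).astype(np.float32));cv2.fillPoly(im,[np.int32(h)],255)
    return im
def mask(c,col,xy,z,rad=.085):
    hsv=cv2.cvtColor(c["color"],cv2.COLOR_RGB2HSV)
    lo,hi={'amber':((8,130,50),(28,255,255)),'blue':((100,110,40),(122,255,255)),'green':((60,110,30),(92,255,255))}[col]
    m=cv2.inRange(hsv,lo,hi)
    u=proj(c,[[*xy,z]])[0];n,lab,st,ce=cv2.connectedComponentsWithStats(cv2.morphologyEx(m,cv2.MORPH_CLOSE,np.ones((3,3))))
    d=np.hypot(*(ce-u).T)-0; d[0]=1e9;d[st[:,4]<150]=1e9
    i=d.argmin();cn,_=cv2.findContours((lab==i).astype(np.uint8),0,1)
    o=np.zeros_like(m);cv2.drawContours(o,cn,-1,255,-1);return o
def fit(cs,ms,parts,p0,z=0):
    ms=[cv2.resize(m,None,fx=4,fy=4,interpolation=cv2.INTER_LINEAR)>127 for m in ms]
    def f(q):
        e=0
        for c,m in zip(cs,ms):
            s=sil(c,parts,(q[0],q[1],q[2]),z)>0;e+=(s^m).sum()/m.sum()
        return e
    best=min((minimize(f,[p0[0],p0[1],t],method='Nelder-Mead',options=dict(initial_simplex=[[p0[0],p0[1],t],[p0[0]+.015,p0[1],t],[p0[0],p0[1]+.015,t],[p0[0],p0[1],t+.2]],maxiter=80)) for t in p0[2]),key=lambda r:r.fun)
    return best.x,best.fun
def unproj(c,uv,z):
    K=c["intrinsics"];d=np.array([[float(uv[0]),float(uv[1])]]);s=((d-K[:2,2])/[K[0,0],K[1,1]])[0];q=s.copy()
    for _ in range(6):q=s/(1+c["k1"]*(q**2).sum())
    M=c["camera_from_world"];R=M[:3,:3];o=-R.T@M[:3,3];r=R.T@np.array([*q,1]);return (o+r*(z-o[2])/r[2])[:2]
E
cat > m.py <<'E'
from h import *
T=np.load("pics/top0.npy",allow_pickle=True).item();S=np.load("pics/scene0.npy",allow_pickle=True).item()
G={}
for n,col,uv,parts,z in(("amber","amber",(202,218),[RES],.04),("blue","blue",(458,197),[RES],.04),("lid","green",(304,153),LID,.015)):
    xy=unproj(T,uv,z);ms=[mask(c,col,xy,z) for c in(T,S)]
    for cs,mm in(((T,S),ms),((T,),ms[:1]),((S,),ms[1:])):
        q,e=fit(cs,mm,parts,(*xy,(0,.8,-.8,1.57)));print(n,np.round(q,4),round(e,3))
        G.setdefault(n,q)
for n,uv in(("white",(311,223)),):print(n,unproj(T,uv,.06))
for n,uv in(("bg",(254,168)),("br",(418,150))):print(n,unproj(T,uv,0.0))
ims=[]
for c,cr in((T,[(162,178),(418,157),(264,113),(271,183)]),(S,[(220,265),(360,90),(232,160),(301,185)])):
    row=[]
    for (u,v),n in zip(cr,("amber","blue","lid","white")):
        k=cv2.resize(c["color"][v:v+75,u:u+80,::-1],None,fx=2.5*1,fy=2.5,interpolation=cv2.INTER_CUBIC)
        if n in G:
            for m in([RIM,MOUTH] if n!="lid" else [LID[0][-12:],LID[1][-12:]]):
                pts=((proj(c,put(m,G[n]))+.5-[u,v])*2.5).astype(np.int32);cv2.polylines(k,[pts],True,(255,0,255),1)
        row.append(k)
    ims.append(np.hstack(row))
cv2.imwrite("pics/c1.png",np.vstack(ims))
E
python3 m.py
```

```text
amber [ 0.4942  0.3194 -0.5522] 0.077
amber [ 0.4935  0.319  -0.5283] 0.041
amber [ 0.4943  0.3197 -0.547 ] 0.028
blue [ 0.518  -0.3299  0.3472] 0.22
blue [ 0.5186 -0.3315  0.3558] 0.154
blue [ 0.5185 -0.3293  0.3377] 0.063
lid [0.6677 0.059  2.7381] 0.158
lid [ 0.6677  0.0574 -0.3964] 0.068
lid [ 0.6672  0.0596 -0.4054] 0.075
white [0.46674841 0.04381237]
bg [0.6328469  0.19406198]
br [ 0.66385268 -0.25470056]
```

View pics/c1.png

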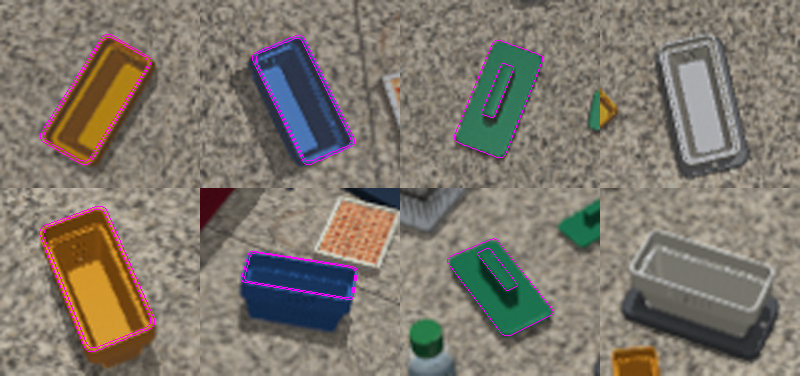

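The crops show that the amber, blue and lid outlines fit well, and the choices match the description. I fit the white one by its bright rim line (about (306,199) to (317,247) in the top view).

```bash
cat > w.py <<'E'
from h import *
from scipy.ndimage import map_coordinates
T=np.load("pics/top0.npy",allow_pickle=True).item();S=np.load("pics/scene0.npy",allow_pickle=True).item()
def dense(l,w,z):
    b=np.array(box(l,w,z,.008));b=np.vstack([b,b[:1]]);return np.vstack([b[i]+(b[i+1]-b[i])*np.linspace(0,1,15)[:,None] for i in range(len(b)-1)])
D=dense(.1215,.0555,.064)
def run(cs):
    gs=[cv2.cvtColor(cv2.GaussianBlur(c["color"],(0,0),.6),cv2.COLOR_RGB2GRAY).astype(float) for c in cs]
    def f(q):return -sum(map_coordinates(g,proj(c,put(D,q)).T[::-1],order=1).mean() for g,c in zip(gs,cs))
    b=None
    for x in np.arange(.455,.483,.003):
        for y in np.arange(.03,.056,.003):
            for t in (.05,.12,.2,.28):
                e=f((x,y,t))
                if b is None or e<b[0]:b=(e,(x,y,t))
    q=np.array(b[1]);r=minimize(f,q,method='Nelder-Mead',options=dict(initial_simplex=[q,q+[.003,0,0],q+[0,.003,0],q+[0,0,.05]]));return r.x,r.fun
for cs in((T,S),(T,),(S,)):print(*run(cs))
q=run((T,S))[0]
o=[]
for c,(u,v) in((T,(271,183)),(S,(301,185))):
    k=cv2.resize(c["color"][v:v+75,u:u+80,::-1],None,fx=5,fy=5,interpolation=cv2.INTER_CUBIC)
    cv2.polylines(k,[((proj(c,put(D,q))+.5-[u,v])*5).astype(np.int32)],True,(255,0,255),1);o.append(k)
cv2.imwrite("pics/w1.png",np.hstack(o))
from station import ctrl
s=ctrl.get_obs();print({k:np.round(s[k],4).tolist() for k in("time_s","ee_pos","eef_rot","force","grip_width")})
E
python3 w.py
```

```text
[0.4712522  0.04550743 0.1892155 ] -300.3533288417418
[0.47147637 0.04539722 0.18925198] -144.98755008802524
[0.47104676 0.045953   0.19157404] -155.62679092906896
{'time_s': 0.1, 'ee_pos': [0.2286, -0.5, 0.205], 'eef_rot': [-3.1406, -0.0001, 0.4288], 'force': [-0.072, 0.7078, -0.1825], 'grip_width': 0.0935}
```

View pics/w1.png

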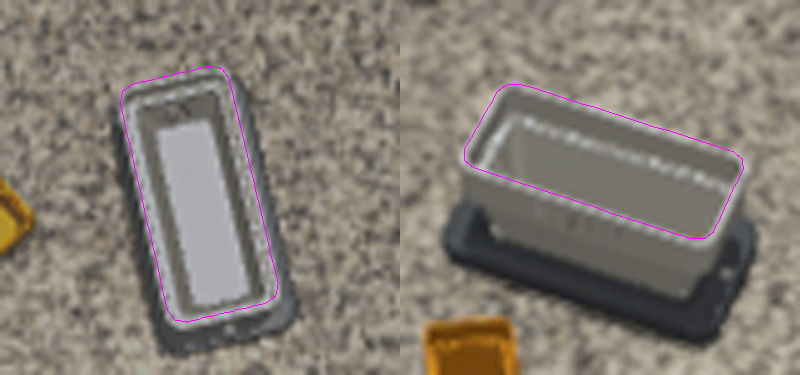

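White is at (0.471, 0.0455), yaw 0.19; both cameras agree. I move above blue at (0.518, −0.330), yaw 0.347.

```bash
python3 -m pendant '[[[2.4,1.4,0],-0.007],[[2.4,1.4,0],-0.007],[[2.4,1.4,0],-0.007],[[2.4,1.4,0],-0.007],[[2.4,1.4,0],-0.007],[[2.4,1.4,0],-0.007],[[2.4,1.4,0],-0.007],[[2.4,1.4,0],-0.007],[[2.4,1.4,-1.5],-0.007],[[2.4,1.4,-1.5],-0.007],[[2.4,1.4,-1.5],-0.007],[[2.4,1.4,-1.5],-0.005],[[0.1,0.2,-1.5],0],[[0,0,-1.5],0],[[0,0,0],0],[[0,0,0],0]]' 1 15
```

```text
time_s: 1.43
ee_pos: [0.5174, -0.33, 0.115]
eef_rot: [-3.14, 0.001, 0.347]
force: [-0.5, -0.8, 0.4]
grip_width: 0.0941
grip_force: 0.0
```

```bash
python3 -m pendant '[[[0.1,0,-2],0],[[0,0,-2],0],[[0,0,-1.5],0],[[0,0,-1],0],[[0,0,-0.9],0],[[0,0,0],0],[[0,0,0],0]]' 1 15 && python3 -m pendant '[[[0,0,0],0],[[0,0,0],0],[[0,0,0],0],[[0,0,0],0],[[0,0,0],0],[[0,0,0],0],[[0,0,0],0],[[0,0,0],0],[[0,0,0],0],[[0,0,0],0]]' 0 15
```

```text
time_s: 2.02
ee_pos: [0.5189, -0.3305, 0.0421]
eef_rot: [3.141, -0.0, 0.347]
force: [0.6, 0.4, 0.7]
grip_width: 0.0941
grip_force: 0.0
time_s: 2.85
ee_pos: [0.5187, -0.3302, 0.0416]
eef_rot: [3.141, -0.0, 0.347]
force: [0.2, 0.8, 3.5]
grip_width: 0.0581
grip_force: 15.0
```

```bash
python3 -m pendant '[[[0,0,0.5],0],[[0,0,1],0],[[0,0,2],0],[[0,0,2],0],[[0,0,2],0],[[0,0,1.5],0],[[0,0,0.5],0],[[0,0,0],0]]' && python3 -m pendant '[[[-0.1,0.8,0],0],[[-0.3,1.6,0],-0.01],[[-0.3,2.3,0],-0.01],[[-0.3,2.3,0],-0.01],[[-0.3,2.3,0],-0.01],[[-0.3,2.3,0],-0.01],[[-0.3,2.3,0],-0.01],[[-0.3,2.3,0],-0.01],[[-0.3,2.3,0],-0.01],[[-0.3,2.3,0],-0.01],[[-0.3,2.3,0],-0.01],[[-0.3,2.3,0],-0.01],[[-0.3,2.3,0],-0.01],[[-0.3,2.3,0],-0.01],[[-0.3,2.3,0],-0.01],[[-0.3,2.2,0],-0.01],[[-0.2,1.7,0],-0.008],[[-0.1,1.1,0],0],[[0,0.4,0],0],[[0,0,0],0]]' && python3 -c "
from station import ctrl;import cv2,numpy as np
for n in('wrist','top'):
    c=ctrl.camera(n);np.save('pics/%s1.npy'%n,c,allow_pickle=True);cv2.imwrite('pics/%s1.png'%n,c['color'][:,:,::-1])
"
```

```text
time_s: 3.52
ee_pos: [0.5191, -0.3305, 0.1382]
eef_rot: [3.139, -0.002, 0.347]
force: [0.0, -0.0, -0.5]
grip_width: 0.0576
grip_force: 15.0
time_s: 5.18
ee_pos: [0.4693, 0.0473, 0.136]
eef_rot: [-3.141, 0.001, 0.19]
force: [-0.3, 0.3, -0.8]
grip_width: 0.0578
grip_force: 15.0
```

View pics/wrist1.png

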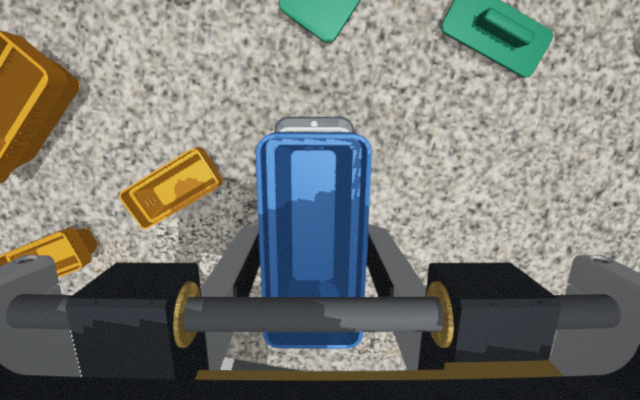

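The wrist view shows blue held squarely across the collar (rim x 258–370), lined up over the white one, whose far end peeks out at (313,125). I correct by 2 mm and lower.

```bash
python3 -m pendant '[[[0.2,-0.2,0],0],[[0,0,-0.5],0],[[0,0,-1],0],[[0,0,-1],0],[[0,0,-1],0],[[0,0,-1],0],[[0,0,-0.7],0],[[0,0,-0.5],0],[[0,0,-0.2],0],[[0,0,0],0],[[0,0,0],0]]'
```

```text
time_s: 6.2
ee_pos: [0.4718, 0.0448, 0.0777]
eef_rot: [3.142, -0.0, 0.189]
force: [0.6, -0.7, -0.6]
grip_width: 0.0578
grip_force: 15.0
```

```bash
python3 -m pendant '[[[0,0,-0.3],0],[[0,0,-0.3],0],[[0,0,-0.2],0],[[0,0,-0.1],0],[[0,0,0],0],[[0,0,0],0]]'; python3 -m pendant '[[[0,0,-0.05],0],[[0,0,-0.05],0],[[0,0,0],0],[[0,0,0],0]]'
```

```text
time_s: 6.7
ee_pos: [0.4717, 0.0448, 0.0684]
eef_rot: [-3.142, 0.0, 0.189]
force: [0.1, 0.5, -0.5]
grip_width: 0.0578
grip_force: 15.0
time_s: 7.03
ee_pos: [0.4718, 0.0449, 0.0676]
eef_rot: [-3.142, -0.0, 0.189]
force: [-0.5, 0.7, 0.1]
grip_width: 0.0579
grip_force: 15.0
```

```bash
python3 -m pendant '[[[0,0,-0.05],0],[[0,0,-0.05],0],[[0,0,0],0],[[0,0,0],0]]'; python3 -m pendant '[[[0,0,-0.05],0],[[0,0,-0.05],0],[[0,0,0],0],[[0,0,0],0]]'
```

```text
time_s: 7.37
ee_pos: [0.4719, 0.045, 0.0673]
eef_rot: [-3.141, -0.001, 0.189]
force: [-5.1, 1.7, 13.5]
grip_width: 0.058
grip_force: 15.0
time_s: 7.7
ee_pos: [0.4722, 0.0451, 0.0667]
eef_rot: [-3.141, -0.002, 0.189]
force: [-5.7, 3.1, 17.5]
grip_width: 0.0577
grip_force: 15.0
```

Contact came at TCP z ≈ 0.0675, which is the fully-home height. I ease off, release, lift and check.

```bash
python3 -m pendant '[[[0,0,0.1],0],[[0,0,0],0]]' && python3 -m pendant '[[[0,0,0],0],[[0,0,0],0],[[0,0,0],0],[[0,0,0],0],[[0,0,0],0],[[0,0,0],0],[[0,0,0.5],0],[[0,0,1],0],[[0,0,2],0],[[0,0,2],0],[[0,0,1.5],0]]' 1 && python3 -m pendant '[[[0.1,1,0],-0.05],[[0.2,2,0],-0.06],[[0.2,2,0],-0.06],[[0.2,2,0],-0.06],[[0.2,2,0],-0.06],[[0.2,2,0],-0.06],[[0.2,2,0],-0.06],[[0.2,2,0],-0.06],[[0.2,2,0],-0.06],[[0.2,2,0],-0.06],[[0.2,2,0],-0.06],[[0.2,2,0],-0.06],[[0.1,2,0],-0.025],[[0,1.6,-1],0],[[0,0.8,-1],0],[[0,0,0],0],[[0,0,0],0]]' && python3 - <<'E'
from station import ctrl
from h import *
o=[]
cs=[]
for n in("top","scene"):
    c=ctrl.camera(n);np.save(f"pics/{n}2.npy",c,allow_pickle=True);cs.append(c)
    u,v=np.int32(proj(c,[[.4713,.0455,.07]])[0])-[40,37]
    k=cv2.resize(c["color"][v:v+75,u:u+80,::-1],None,fx=5,fy=5,interpolation=cv2.INTER_CUBIC)
    cv2.polylines(k,[((proj(c,put(RIM,(.4713,.0455,.189),.026))+.5-[u,v])*5).astype(np.int32)],True,(255,0,255),1);o.append(k)
cv2.imwrite("pics/b2.png",np.hstack(o))
E
```

```text
time_s: 7.87
ee_pos: [0.4719, 0.0448, 0.0668]
eef_rot: [3.141, -0.001, 0.189]
force: [-1.6, 1.6, 8.6]
grip_width: 0.0581
grip_force: 15.0
time_s: 8.78
ee_pos: [0.472, 0.0448, 0.1389]
eef_rot: [3.141, -0.002, 0.189]
force: [0.3, 0.1, 0.4]
grip_width: 0.094
grip_force: 0.0
time_s: 10.2
ee_pos: [0.5022, 0.3042, 0.1159]
eef_rot: [-3.13, 0.019, -0.52]
force: [0.2, 0.6, 0.1]
grip_width: 0.0935
grip_force: 0.0
```

View pics/b2.png

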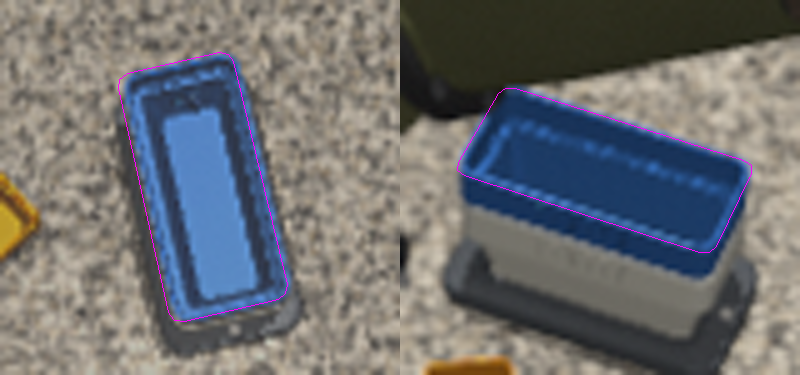

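Blue's rim coincides with the predicted nested outline in both views, so it is home and level. Now the amber approach; I let the arm settle first.

```bash
python3 -m pendant '[[[0,0,0],0],[[0,0,0],0]]'
```

```text
time_s: 10.47
ee_pos: [0.5027, 0.3042, 0.1167]
eef_rot: [-3.129, 0.018, -0.52]
force: [0.6, -0.2, -0.2]
grip_width: 0.094
grip_force: 0.0
```

```bash
python3 -c "
from station import ctrl;print(ctrl.get_obs()['qpos'])"; python3 -m pendant '[[[-0.4,0.8,0],0],[[-0.4,0.7,0],-0.025],[[0,0,0],0],[[0,0,0],0]]';python3 -c "
from station import ctrl;print(ctrl.get_obs()['qpos'])"
```

```text
[0.47182004 0.46483826 1.50897901 0.02374298 1.16667333 2.55388906]
time_s: 10.8
ee_pos: [0.4996, 0.309, 0.1155]
eef_rot: [-3.119, 0.032, -0.526]
force: [-0.2, 0.4, 0.4]
grip_width: 0.0941
grip_force: 0.0
[0.47368839 0.46497382 1.51201352 0.04209586 1.16338544 2.55394293]
```

Joint 6 is at its limit, so I take the equal grasp half a turn round (yaw ≈ 2.597).

```bash
python3 -m pendant '[[[0,0,0],0.06],[[0,0,0],0.12],[[0,0,0],0.12],[[0,0,0],0.12],[[0,0,0],0.12],[[0,0,0],0.12],[[0,0,0],0.12],[[0,0,0],0.12],[[0,0,0],0.12],[[0,0,0],0.12],[[0,0,0],0.12],[[0,0,0],0.12],[[0,0,0],0.12],[[0,0,0],0.12],[[0,0,0],0.12],[[0,0,0],0.12],[[0,0,0],0.12],[[0,0,0],0.12]]' && python3 -m pendant '[[[0,0,0],0.12],[[0,0,0],0.12],[[0,0,0],0.12],[[0,0,0],0.12],[[0,0,0],0.12],[[0,0,0],0.12],[[0,0,0],0.12],[[0,0,0],0.12],[[0,0,0],0.06],[[0,0,0],0],[[0,0,0],0]]'
```

```text
time_s: 12.3
ee_pos: [0.4997, 0.3091, 0.1155]
eef_rot: [-3.119, 0.032, 1.58]
force: [0.0, -0.1, 0.3]
grip_width: 0.094
grip_force: 0.0
time_s: 13.22
ee_pos: [0.4996, 0.3091, 0.1156]
eef_rot: [-3.119, 0.032, 2.592]
force: [0.1, 0.5, -0.1]
grip_width: 0.0941
grip_force: 0.0
```

A slight tool tilt (about 2°) remains, mostly about the closing axis, which is harmless for these grasps. Amber next.

```bash
python3 -m pendant '[[[-0.3,0.5,0],0],[[-0.26,0.5,0],0],[[0,0,-2],0],[[0,0,-2],0],[[0,0,-1.5],0],[[0,0,-1],0],[[0,0,-0.9],0],[[0,0,0],0],[[0,0,0],0]]' 1 15 && python3 -m pendant '[[[0,0,0],0],[[0,0,0],0],[[0,0,0],0],[[0,0,0],0],[[0,0,0],0],[[0,0,0],0],[[0,0,0],0],[[0,0,0],0],[[0,0,0],0],[[0,0,0],0]]' 0 15
```

```text
time_s: 13.97
ee_pos: [0.4941, 0.3193, 0.0418]
eef_rot: [-3.119, 0.032, 2.594]
force: [-1.3, 0.3, -0.1]
grip_width: 0.0942
grip_force: 0.0
time_s: 14.8
ee_pos: [0.4941, 0.3191, 0.0417]
eef_rot: [-3.12, 0.032, 2.595]
force: [-0.5, -1.0, 3.1]
grip_width: 0.0583
grip_force: 15.0
```

```bash
python3 -m pendant '[[[0,0,0.5],0],[[0,0,1],0],[[0,0,2],0],[[0,0,2],0],[[0,0,2],0],[[0,0,2],0],[[0,0,1.5],0],[[0,0,0.5],0],[[0,0,0],0]]' && python3 -m pendant '[[[-0.1,-1,0],0.04],[[-0.2,-1.8,0],0.05],[[-0.2,-1.8,0],0.05],[[-0.2,-1.8,0],0.05],[[-0.2,-1.8,0],0.05],[[-0.2,-1.8,0],0.05],[[-0.2,-1.8,0],0.05],[[-0.2,-1.8,0],0.05],[[-0.2,-1.8,0],0.05],[[-0.2,-1.8,0],0.05],[[-0.2,-1.8,0],0.05],[[-0.1,-1.8,0],0.05],[[0,-1.8,0],0.05],[[0,-1.8,0],0.05],[[0,-1.8,0],0.046],[[0,-1.2,0],0],[[0,0,0],0],[[0,0,0],0]]' && python3 - <<'E'
from station import ctrl
from h import *
o=[];cs=[]
for n in("top","scene"):
    c=ctrl.camera(n);cs.append(c)
    u,v=np.int32(proj(c,[[.4713,.0455,.12]])[0])-[40,37]
    k=cv2.resize(c["color"][v:v+75,u:u+80,::-1],None,fx=5,fy=5,interpolation=cv2.INTER_CUBIC);o.append(k)
cv2.imwrite("pics/a3.png",np.hstack(o));print(ctrl.get_obs()["qpos"])
E
```

```text
time_s: 15.55
ee_pos: [0.4945, 0.3194, 0.1582]
eef_rot: [-3.122, 0.033, 2.595]
force: [-0.3, 0.3, -0.2]
grip_width: 0.0578
grip_force: 15.0
time_s: 17.05
ee_pos: [0.4717, 0.0449, 0.1559]
eef_rot: [-3.12, 0.03, -2.954]
force: [-0.7, 0.1, -1.1]
grip_width: 0.0581
grip_force: 15.0
[ 0.02881799  0.16162447  1.81262141 -0.01851279  1.13346841 -1.72304456]
```

View pics/a3.png

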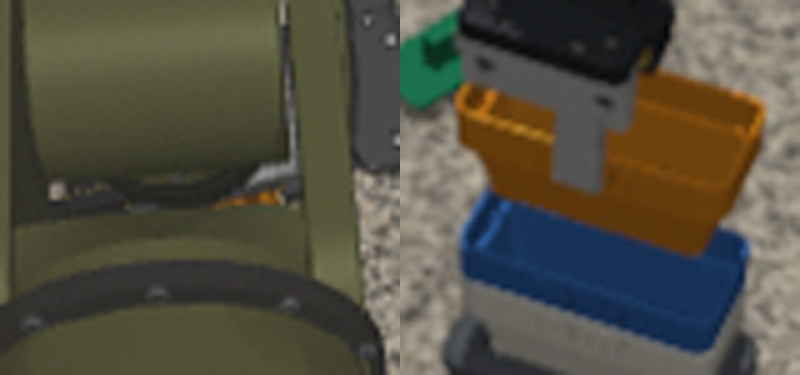

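The picture shows amber held level above blue, its long axis matching. Lowering.

```bash
python3 -m pendant '[[[0,0,-0.5],0],[[0,0,-1],0],[[0,0,-1],0],[[0,0,-1],0],[[0,0,-1],0],[[0,0,-0.7],0],[[0,0,-0.5],0],[[0,0,-0.2],0],[[0,0,0],0],[[0,0,0],0]]' && python3 -m pendant '[[[0,0,-0.3],0],[[0,0,-0.2],0],[[0,0,-0.1],0],[[0,0,0],0],[[0,0,0],0]]'
```

```text
time_s: 17.98
ee_pos: [0.4722, 0.0451, 0.0978]
eef_rot: [-3.119, 0.032, -2.953]
force: [0.8, -0.7, -0.4]
grip_width: 0.0582
grip_force: 15.0
time_s: 18.4
ee_pos: [0.4721, 0.0451, 0.0916]
eef_rot: [-3.119, 0.032, -2.953]
force: [-0.8, -0.2, -0.9]
grip_width: 0.0579
grip_force: 15.0
```

```bash
python3 -m pendant '[[[0,0,-0.05],0],[[0,0,-0.05],0],[[0,0,0],0],[[0,0,0],0]]'
```

```text
time_s: 18.73
ee_pos: [0.472, 0.0451, 0.0905]
eef_rot: [-3.119, 0.032, -2.953]
force: [0.9, 0.7, -0.9]
grip_width: 0.0579
grip_force: 15.0
```

```bash
python3 -m pendant '[[[0,0,-0.05],0],[[0,0,-0.05],0],[[0,0,0],0],[[0,0,0],0]]'; python3 -m pendant '[[[0,0,-0.05],0],[[0,0,0],0],[[0,0,0],0]]'
```

```text
time_s: 19.07
ee_pos: [0.4721, 0.0451, 0.0897]
eef_rot: [-3.119, 0.032, -2.953]
force: [-0.0, 0.6, 2.1]
grip_width: 0.0578
grip_force: 15.0
time_s: 19.32
ee_pos: [0.4722, 0.0452, 0.0896]
eef_rot: [-3.119, 0.032, -2.953]
force: [-3.4, -0.7, 8.1]
grip_width: 0.058
grip_force: 15.0
```

```bash
python3 -m pendant '[[[0,0,0.05],0],[[0,0,0],0]]' && python3 -m pendant '[[[0,0,0],0],[[0,0,0],0],[[0,0,0],0],[[0,0,0],0],[[0,0,0],0],[[0,0,0],0],[[0,0,0.5],0],[[0,0,1],0],[[0,0,2],0],[[0,0,2],0],[[0,0,1.5],0],[[0,0,0],0]]' 1 && python3 -m pendant '[[[1,0.1,0],-0.04],[[1.8,0.1,0],-0.05],[[1.8,0.1,0],-0.05],[[1.8,0.1,0],-0.05],[[1.8,0.1,0],-0.05],[[1.8,0.1,0],-0.05],[[1.8,0.1,0],-0.05],[[1.8,0.1,0],-0.05],[[1.8,0.1,0],-0.05],[[1.8,0.1,0],-0.05],[[1.8,0.1,-2],-0.05],[[0.5,0.2,-2],-0.05],[[0,0,-2],0],[[0,0,-2],0],[[0,0,-1],0],[[0,0,0],0],[[0,0,0],0]]' 0.5 && python3 - <<'E'
from station import ctrl
from h import *
q=(.4713,.0455,.189);o=[]
for n,P in(("scene",(.4713,.0455,.09)),("top",(.4713,.0455,.09)),("scene",(.6675,.0585,.02)),("wrist",None)):
    c=ctrl.camera(n)
    if P is None:k=cv2.resize(c["color"][:,:,::-1],(400,250));k=cv2.copyMakeBorder(k,0,50,0,0,0)
    else:
        u,v=np.int32(proj(c,[P])[0])-[40,30]
        k=cv2.resize(c["color"][v:v+60,u:u+80,::-1],None,fx=5,fy=5,interpolation=cv2.INTER_CUBIC)
        m=put(RIM,q,.048) if P[2]>.05 else put(LID[1][-12:],(.6675,.0585,-.403))
        cv2.polylines(k,[((proj(c,m)+.5-[u,v])*5).astype(np.int32)],True,(255,0,255),1)
    o.append(k)
cv2.imwrite("pics/d4.png",np.vstack([np.hstack(o[:2]),np.hstack(o[2:])]));print(ctrl.get_obs()["qpos"])
E
```

```text
time_s: 19.48
ee_pos: [0.4721, 0.0452, 0.0896]
eef_rot: [-3.119, 0.032, -2.953]
force: [-1.2, -0.3, 3.2]
grip_width: 0.058
grip_force: 15.0
time_s: 20.48
ee_pos: [0.4734, 0.0452, 0.1633]
eef_rot: [-3.119, 0.037, -2.953]
force: [0.1, 0.6, 0.9]
grip_width: 0.0942
grip_force: 0.0
time_s: 21.9
ee_pos: [0.667, 0.0581, 0.0698]
eef_rot: [-3.119, 0.031, 2.741]
force: [-0.7, -0.7, 0.4]
grip_width: 0.047
grip_force: 0.0
[ 0.04585203  0.67936063  1.28605485 -0.03678402  1.15550169 -1.10905022]
```

View pics/d4.png

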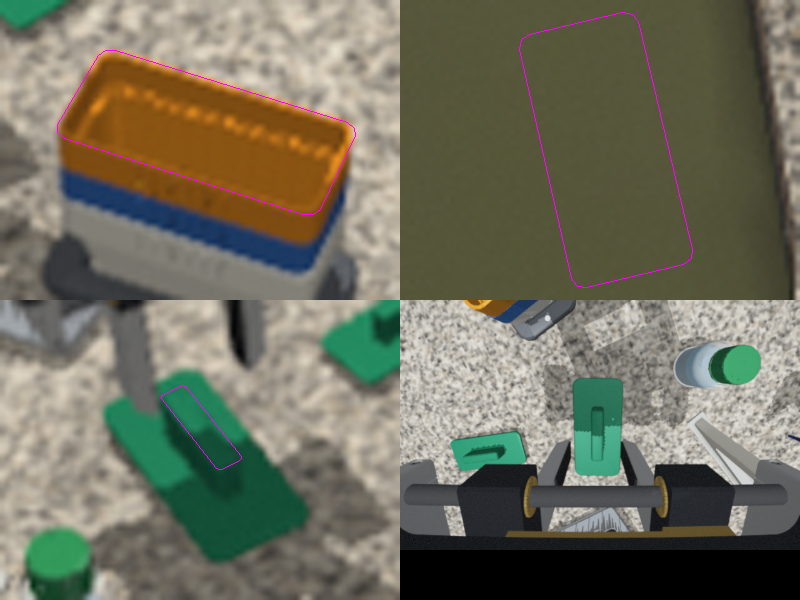

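Amber's rim coincides with the home outline (level bands of blue and amber below it). The lid's handle lies centred between the fingers in the wrist view. I descend and grip.

```bash
python3 -m pendant '[[[0.05,0.04,-1],0],[[0,0,-1.5],0],[[0,0,-1.2],0],[[0,0,-0.8],0],[[0,0,-0.4],0],[[0,0,0],0],[[0,0,0],0]]' && python3 -m pendant '[[[0,0,0],0],[[0,0,0],0],[[0,0,0],0],[[0,0,0],0],[[0,0,0],0],[[0,0,0],0],[[0,0,0],0],[[0,0,0],0],[[0,0,0],0],[[0,0,0],0]]' 0 15
```

```text
time_s: 22.68
ee_pos: [0.6677, 0.0585, 0.0207]
eef_rot: [-3.119, 0.032, 2.741]
force: [-0.2, 0.5, 0.7]
grip_width: 0.0469
grip_force: 0.0
time_s: 23.52
ee_pos: [0.6677, 0.0586, 0.0209]
eef_rot: [-3.12, 0.032, 2.741]
force: [-0.3, 1.6, 4.6]
grip_width: 0.0139
grip_force: 15.0
```

```bash
python3 -m pendant '[[[0,0,0.5],0],[[0,0,1],0],[[0,0,2],0],[[0,0,2],0],[[0,0,2],0],[[0,0,2],0],[[0,0,2],0],[[0,0,1.5],0],[[0,0,0.6],0],[[0,0,0],0]]' && python3 -m pendant '[[[-1,-0.1,0],0.04],[[-1.6,-0.1,0],0.05],[[-1.6,-0.1,0],0.05],[[-1.6,-0.1,0],0.05],[[-1.6,-0.1,0],0.05],[[-1.6,-0.1,0],0.05],[[-1.6,-0.1,0],0.05],[[-1.6,-0.1,0],0.05],[[-1.6,-0.1,0],0.05],[[-1.6,-0.1,0],0.05],[[-1.6,-0.1,0],0.05],[[-1.6,-0.1,0],0.05],[[-1,-0.1,0],0],[[0,0,0],0],[[0,0,0],0],[[0,0,0],0]]' && python3 - <<'E'
from station import ctrl
from h import *
c=ctrl.camera("scene");u,v=np.int32(proj(c,[(.4713,.0455,.12)])[0])-[40,37]
k=cv2.resize(c["color"][v:v+75,u:u+80,::-1],None,fx=6,fy=6,interpolation=cv2.INTER_CUBIC)
cv2.imwrite("pics/l5.png",k)
E
```

```text
time_s: 24.35
ee_pos: [0.668, 0.0585, 0.1585]
eef_rot: [-3.12, 0.034, 2.741]
force: [0.6, -0.5, -1.0]
grip_width: 0.014
grip_force: 15.0
time_s: 25.68
ee_pos: [0.4719, 0.0455, 0.1562]
eef_rot: [-3.119, 0.031, -2.953]
force: [0.4, 0.3, 0.3]
grip_width: 0.0139
grip_force: 15.0
```

View pics/l5.png

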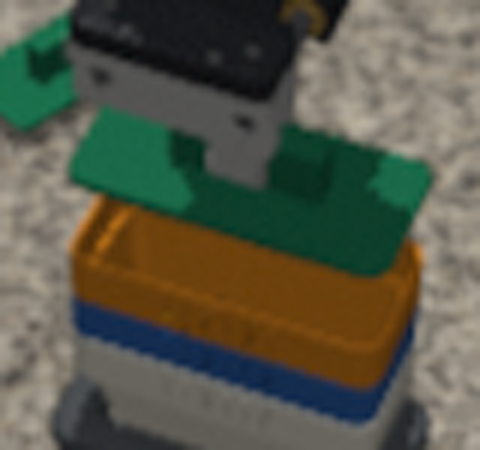

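The lid is held level over the amber reservoir and aligned with it. Lowering to TCP z ≈ 0.117.

```bash
python3 -m pendant '[[[0,0,-0.5],0],[[0,0,-0.8],0],[[0,0,-0.8],0],[[0,0,-0.7],0],[[0,0,-0.4],0],[[0,0,-0.3],0],[[0,0,-0.1],0],[[0,0,0],0],[[0,0,0],0]]' && python3 -m pendant '[[[0,0,-0.1],0],[[0,0,-0.1],0],[[0,0,0],0],[[0,0,0],0]]'
```

```text
time_s: 26.48
ee_pos: [0.4717, 0.0455, 0.1208]
eef_rot: [-3.119, 0.032, -2.953]
force: [-0.1, -0.2, -0.2]
grip_width: 0.014
grip_force: 15.0
time_s: 26.82
ee_pos: [0.4715, 0.0455, 0.1186]
eef_rot: [-3.119, 0.032, -2.953]
force: [-0.1, 1.5, -0.3]
grip_width: 0.0136
grip_force: 15.0
```

```bash
python3 -m pendant '[[[0,0,-0.05],0],[[0,0,-0.05],0],[[0,0,0],0],[[0,0,0],0]]'; python3 -m pendant '[[[0,0,-0.05],0],[[0,0,0],0],[[0,0,0],0]]'
```

```text
time_s: 27.15
ee_pos: [0.4715, 0.0455, 0.1175]
eef_rot: [-3.119, 0.031, -2.953]
force: [-1.0, -0.6, -0.3]
grip_width: 0.014
grip_force: 15.0
time_s: 27.4
ee_pos: [0.4716, 0.0455, 0.1171]
eef_rot: [-3.119, 0.032, -2.953]
force: [-0.2, -0.3, 1.1]
grip_width: 0.0136
grip_force: 15.0
```

```bash
python3 -m pendant '[[[0,0,-0.05],0],[[0,0,0],0],[[0,0,0],0]]'; python3 -m pendant '[[[0,0,0],0],[[0,0,0],0],[[0,0,0],0],[[0,0,0],0],[[0,0,0],0],[[0,0,0.5],0],[[0,0,1],0],[[0,0,2],0],[[0,0,2],0],[[0,0,2],0],[[0,-2,2],0],[[0,-3,0],0],[[0,-3,0],0],[[0,-3,0],0],[[0,-3,0],0],[[0,-3,0],0],[[0,-3,0],0],[[0,0,0],0],[[0,0,0],0]]' 0.6 && python3 - <<'E'
from station import ctrl
from h import *
q=(.4713,.0455,.189);o=[]
for n in("scene","top"):
    c=ctrl.camera(n);u,v=np.int32(proj(c,[(.4713,.0455,.09)])[0])-[40,37]
    k=cv2.resize(c["color"][v:v+75,u:u+80,::-1],None,fx=5,fy=5,interpolation=cv2.INTER_CUBIC)
    for m in(LID[0][-12:],LID[1][-12:]):cv2.polylines(k,[((proj(c,put(m,q,.096))+.5-[u,v])*5).astype(np.int32)],True,(255,0,255),1)
    o.append(k)
cv2.imwrite("pics/f6.png",np.hstack(o))
E
```

```text
time_s: 27.65
ee_pos: [0.4716, 0.0456, 0.1169]
eef_rot: [-3.119, 0.032, -2.953]
force: [-2.7, 0.0, 4.4]
grip_width: 0.0135
grip_force: 15.0
time_s: 29.23
ee_pos: [0.4714, -0.1555, 0.2122]
eef_rot: [-3.119, 0.032, -2.955]
force: [0.4, 0.1, 0.3]
grip_width: 0.0564
grip_force: 0.0
```

View pics/f6.png

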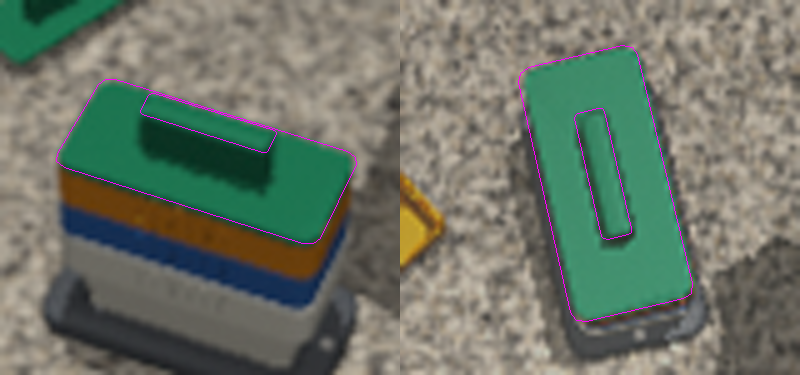

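The lid matches the seated outline in both views, flat on amber, with even bands below and the white one still in its cradle. Handing in.

```bash
python3 -c "
from station import ctrl;print(ctrl.hand_in())"
```

```text
the job is handed in; nothing more can be done
None
```

The job is handed in with no verdict returned: blue, amber and the green lid are stacked fully home in the white reservoir, confirmed in two camera views, with the gripper clear at 29 s; joint 6 ran onto its stop on the amber approach, reading 2.554 against the listed 2.55 limit.

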